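# Park the edge-finishing caddy in its taped bay

## Task

Roll the edge-finishing caddy, the little wheeled one with the red push bar, to the parking bay taped on the bench: first push it ahead until both swivel castors have swung round to trail, then steer it between the things standing about and run it straight in, nose to the red strip. Leave it standing still inside the yellow outline with its castors trailing and its jars upright on board, and let go of it. Keep its wheels on the bench all the way, and do not knock anything else out of its place.

Things in the scene. Friction and masses are not known exactly. Their poses are not given: they have to be found in the camera images.
- caddy: Plywood caddy on 20 mm wheels, about 0.7 kg. Origin: on the bench (z = 0) midway between its two FIXED wheels at the handle end (38 mm either side); x ahead (castor end, tool block), y left, z up. Deck from x = -30 to +130 mm, y = -52 to +52 mm; rim 58 mm above the bench. Steers like a car: its origin travels along its own x axis; it can turn with a radius down to 0.1 m.
- caddy_handle (a point): Middle of the caddy's red push bar: straight, level, along the caddy's y, 16 mm thick fore and aft, 18 mm high, 96 mm long (68 mm free between its two uprights, 12 mm square). Bar centre 125 mm above the bench and 18 mm behind the caddy's origin (x = -18 mm). Nothing else on the caddy within 100 mm of the bar is over 90 mm high.
- caddy_nose (a point): Middle of the caddy's front edge, projected on to the bench (130 mm ahead of its origin). Behind that edge stand a dark block and four steel stamping tools, up to 98 mm above the bench, at x = 96 to 120 mm of the caddy.
- axle_left (a point): Wheel axle of the left front swivel castor, 10 mm off its pivot (pivot at x = +105, y = +31 mm of the caddy, under the deck; it stays within the deck's outline). In the caddy's frame x = +95 mm when it trails straight, +115 mm when it points the wrong way. Starts at any angle; swings round to trail within about 50 mm of straight pushing ahead.
- axle_right (a point): The same for the right castor: pivot at x = +105, y = -31 mm; axle at x = +95 mm in the caddy's frame when it trails straight.
- bay: Parking bay: flat rectangle of yellow tape, 184 x 128 mm inside (12 mm free all round the caddy's deck), an arrow in it, and a red strip across its head end. Origin on the bench where the caddy's origin belongs (42 mm ahead of the inner edge of the tail tape); x points to the head end, the way the caddy is to face. The tape has no height and may be rolled over.
- bay_nose (a point): Point on the bench in the bay where the middle of the caddy's front edge belongs: 130 mm ahead of the bay's origin, 12 mm short of the inner edge of the head tape.
- jar_brown: Closed jar of brown edge paint, 34 mm across, 52 mm high, standing loose in the caddy's tray. Origin: centre of its underside.
- jar_amber: Closed amber jar, same size, loose in the caddy's tray. Origin: centre of its underside.
- jar_black: Closed jar of black edge paint, same size, loose in the caddy's tray. Origin: centre of its underside.
- tin: Bystander: green tin of leather conditioner, 64 mm across, 45 mm high, loose on the bench. Origin: centre of its underside.
- spool: Bystander: cream thread spool standing on end, 56 mm across, 66 mm high, loose. Origin: centre of its underside.
- dye: Bystander: brown dye bottle with black cap, 48 mm across, 95 mm high, loose. Origin: centre of its underside.
- awl_block: Bystander: dark wooden block 80 mm (its x) by 42 mm (its y), 40 mm high, with three awls stood in it whose handles reach 96 mm, loose. Origin: centre of its underside.
- wax: Bystander: cake of beeswax 55 mm (its x) by 36 mm (its y), 26 mm high, loose. Origin: centre of its underside.
- pliers: Bystander: rotary punch pliers with blue handles, about 210 x 75 mm, 20 mm high, lying on the green cutting mat (fixed, 3 mm thick, its near edge 0.77 m from the robot's base at the back of the bench: keep the wheels off it). Origin: under the punch wheel; the handles reach 172 mm along its -x.
- maul: Bystander: wooden maul standing on its head at the back of the bench, 72 mm across, 206 mm high. Origin: centre of its underside.
There are look-alikes about, which are no part of the job. Leave any blue look-alike of the jar_amber alone. What is shaped like the caddy but pink is not meant.

How it is judged:
By the outcome, as a careful person would: the job done as asked, in the order asked, and still so for the second after the job is handed in, with the robot touching nothing.
It also fails if it takes over 58 s, if anything falls off the work surface, if the arm or the gripper's body presses on something with over 40 N, if the wrist force passes 120 N, or if a joint passes its speed limit or range.

## Robot

A 6-joint arm with a two-finger parallel gripper is mounted at the origin on the work surface. World frame = base frame: x ahead of the robot, y to its left, z up, the work surface at z = 0. Lengths are in m, angles in rad, forces in N, time in s.
With the tool pointing down it reaches from about 0.35 to 0.95 m from the base axis. Payload 17.4 kg.
Tool frame: the origin (TCP) lies on the centre line of the jaws, within the pads' length; the fingertips stand 11 mm ahead of it and the grasp point (between the pads) lies 8 mm behind it; z points along the fingers, y is the line along which they close (so a half turn about z gives the same grasp; the last joint's range is limited). The gripper opens to 93 mm and grips with 3 to 60 N. Pads are 15 mm wide; open, the fingers measure 128 mm over their backs; the gripper's body (75 mm by 188 mm) begins 65 mm behind the grasp point.
Start: joints at [-1.305, 0.116, 1.442, -0, 1.584, -0.038], TCP at [0.202, -0.644, 0.23] pointing down, gripper open.
Joint ranges: [-2.83, 2.83], [-0.83, 2.19], [0.07, 2.5], [-1.14, 4.28], [0.01, 3], [-2.97, 2.97]. Speed limits (rad/s): [1.89, 1.89, 2.22, 3.14, 3.14, 3.14].

## Interface

Orientations are given as a 3x3 rotation matrix whose columns are the frame's x, y, z axes.
In Python, from rig import arm, get_image gives the robot as it stands.
- The arm moves only by the tool servo_tool, never from a script. Its arguments are lists of equal length, an entry for each row: "travel": the shift along the tool's x, y, z in cm, a list of three; "spin": the turn about the tool's z in degrees; "grip": the closure in counts, from 0 (fully open) to 255 (shut). In form: {"travel": [[x, y, z], ...], "spin": [spin, ...], "grip": [grip, ...]}. A call has 1 to 12 rows; each row is the pose to reach, as a shift and turn from the pose commanded when the call began, along the tool's axes at that moment; what a row does not reach only later rows make up. A row lasts 1/12 s, in which the tool goes at most 41.7 mm and 7.16 degrees, less where a joint would pass 70% of its speed; a pose out of reach is approached as far as the arm can. A call with a gripper value outside its range is refused whole. The fingers move at their own pace and stop on an object; "newtons" is the grip in N (left out, the last holds). Time passes only in rows, so rows that repeat a pose let the fingers close. It gives the time, the measured TCP pose, the force, the opening and the grip force at its end, in the units of the state.
- arm.state(): the state, without advancing time (a new reading comes with each control period).
- get_image(name): name is "scene" or "top"; returns a dict with "color" (480x640x3 uint8, red, green, blue), "range_z" (480x640 float32, m along the optical axis (not along the pixel's ray), 0 where there is no reading), "fx", "fy", "cx", "cy" (pixels), "pose" (4x4, takes a point from camera to world coordinates). Camera axes: x right, y up, looking along -z (the intrinsics and any distortion apply to the point x, -y, -z); pixel columns grow to the right and rows downward; lengths in m; the calibration is good to about 2 mm. A picture is of the moment at which its call begins.
- arm.finish_job(): hands the job in; it is judged then, once.
The state is a dict: "time": time; "joint_positions": joint angles; "qd": joint speeds; "joint_efforts": joint torques, N m; "tool_pos": TCP position; "eef_rot": TCP orientation; "force": force on the tool from outside, world axes, zero at the start; "ft_torque": the same for the moment, N m; "width": opening from 0.0 (shut) to 1.0 (fully open); "grasp_force": force on a finger pad.
Only numpy, scipy, OpenCV 4.12 (cv2) and the standard library are available. Lean on these libraries where they do the work, as an engineer would, in place of code of your own. Each camera call takes 0.05 s, during which the arm holds its last target. There are 200 camera calls.

## Working session

There is one attempt and no reset: what is moved stays moved. The work goes in short steps, Python scripts to look and compute and a tool call to move; the robot and the scene stay as the last step left them, time stands still between calls to the robot, and variables do not carry over. Pictures are saved under pics/ and viewed, at most 10 in all, crops included, and the job is handed in when it is done.

Besides the shell and the picture viewer there is one more tool, called after "Request:" as a command line: name --pt "numbers of a row" for each row, then --argument value for the rest. servo_tool: Moves the arm, as the interface text tells. Its arguments: {"type":"object","properties":{"travel":{"type":"array"},"spin":{"type":"array"},"grip":{"type":"array"},"newtons":{"type":"number"}},"required":["travel","spin","grip"]}

```bash
mkdir -p pics; ls; cat > h.py <<'E'
import numpy as np, cv2
from rig import arm, get_image
def shot(n):
    im=get_image(n); return im
def ray(im,u,v):
    d=np.array([(u-im['cx'])/im['fx'],-(v-im['cy'])/im['fy'],-1.0]); P=np.array(im['pose'])
    return P[:3,3],P[:3,:3]@d
def onplane(im,u,v,z):
    o,d=ray(im,u,v); return o+d*(z-o[2])/d[2]
def cloud(im):
    v,u=np.mgrid[:480,:640]; Z=im['range_z']; P=np.array(im['pose'])
    p=np.stack([(u-im['cx'])/im['fx']*Z,-(v-im['cy'])/im['fy']*Z,-Z],-1)
    return p@P[:3,:3].T+P[:3,3]
def save(im,f,s=1,crop=None):
    c=im['color'][:,:,::-1]
    if crop: c=c[crop[1]:crop[3],crop[0]:crop[2]]
    cv2.imwrite('pics/'+f,cv2.resize(c,None,fx=s,fy=s,interpolation=cv2.INTER_CUBIC))
E
python3 - <<'E'
from h import *
for n in('top','scene'):
    im=shot(n); save(im,n+'0.png',1.25 if n=='top' else 1.25)
    print(n,im['fx'],im['fy'],im['cx'],im['cy'],np.round(im['pose'],3).tolist(),[k for k in im])
s=arm.state(); print({k:np.round(v,3).tolist() for k,v in s.items()})
E
```

```text
pics
top 497.5797720290558 497.5797720290558 329.56307528655833 239.74723243673236 [[-0.084, 0.976, -0.202, 0.266], [-0.996, -0.082, 0.019, -0.045], [0.002, 0.203, 0.979, 1.546], [0.0, 0.0, 0.0, 1.0]] ['color', 'range_z', 'fx', 'fy', 'cx', 'cy', 'pose']
scene 532.0991158990211 532.0991158990211 324.8242698612208 240.2134828265509 [[0.554, -0.463, 0.692, 1.542], [0.832, 0.297, -0.468, -0.725], [0.011, 0.835, 0.55, 0.864], [0.0, 0.0, 0.0, 1.0]] ['color', 'range_z', 'fx', 'fy', 'cx', 'cy', 'pose']
{'time': 0.1, 'joint_positions': [-1.305, 0.116, 1.442, -0.0, 1.584, -0.038], 'qd': [0.0, 0.001, -0.001, -0.001, 0.001, -0.001], 'joint_efforts': [0.002, -72.288, -62.386, 0.078, 0.023, -0.0], 'tool_pos': [0.202, -0.644, 0.229], 'eef_rot': [[0.954, 0.299, -0.0], [0.299, -0.954, 0.001], [0.0, -0.001, -1.0]], 'force': [0.318, -1.065, -0.446], 'ft_torque': [-0.064, -0.012, 0.036], 'grasp_force': 0.0, 'width': 1.005}
```

View pics/top0.png

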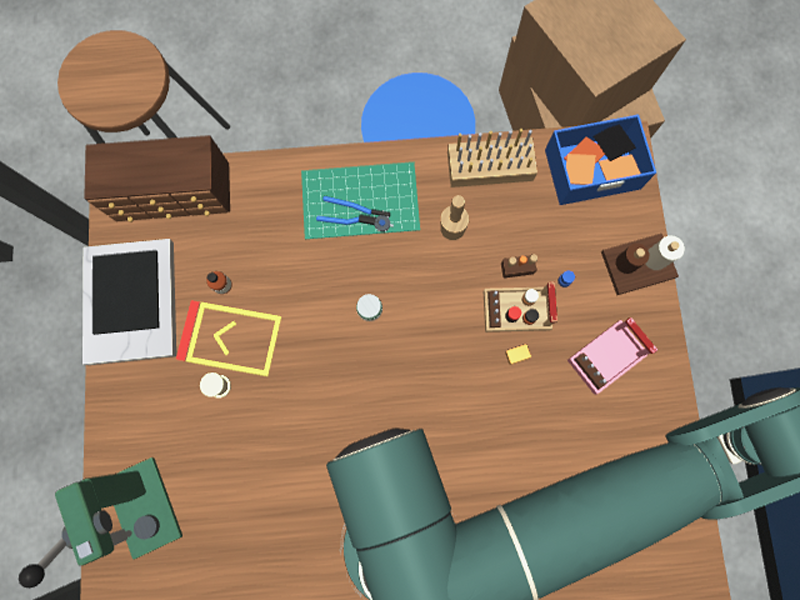

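View pics/scene0.png

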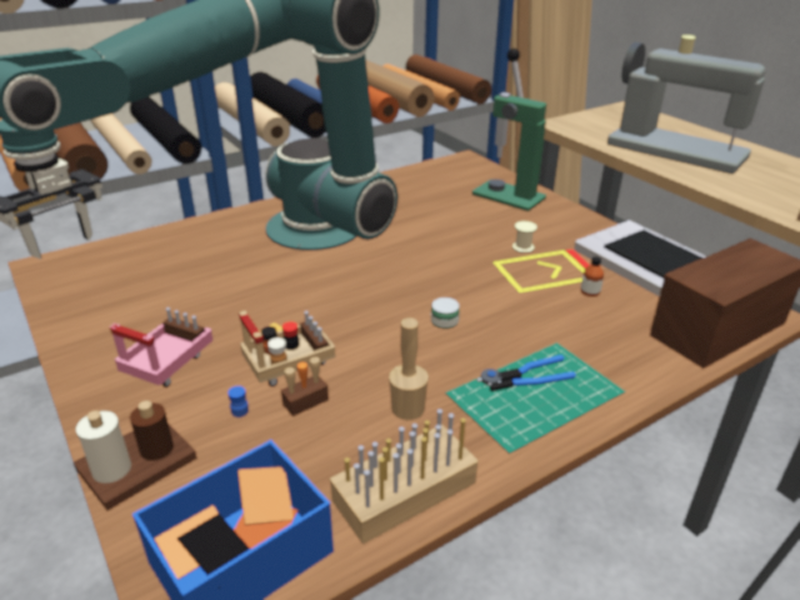

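The caddy is the plywood one: red bar at top-view (552,303), nose at about (488,310). Look-alikes are the pink caddy (612,357) and the blue jar (567,278). The bay is at (235,338), with its red strip at (188,330). The tin (369,306) stands in between, the spool (213,385) and dye bottle (217,282) flank the bay, and the awl block (519,265) and wax (518,353) flank the caddy.

```bash
cat >> h.py <<'E'
def rect(pts):
    (c,s,a)=cv2.minAreaRect(np.float32(pts*1000)); return np.round(c,1),np.round(s,1),round(a,1)
def box(im,x0,y0,x1,y1):
    m=np.zeros((480,640),bool); m[int(y0):int(y1),int(x0):int(x1)]=1; return m
def barpose(im,m):
    """red bar top face: returns centre xy, direction of bar y"""
    h=cv2.cvtColor(im['color'],cv2.COLOR_RGB2HSV); C=cloud(im)
    r=((h[...,0]<8)|(h[...,0]>172))&(h[...,1]>150)&(h[...,2]>70)&m&(C[...,2]>.11)&(C[...,2]<.15)
    return C[r],r
E
python3 - <<'E'
from h import *
im=shot('top'); C=cloud(im); k=.8
h=cv2.cvtColor(im['color'],cv2.COLOR_RGB2HSV)
p,r=barpose(im,box(im,535*k,275*k,565*k,335*k)); t=p[p[:,2]>.125]
print('bar',len(p),np.round(np.percentile(p[:,2],[5,50,95]),3),rect(t[:,:2]))
m=box(im,475*k,280*k,565*k,340*k); z=C[...,2]
q=C[m&(z>.045)&(z<.066)]; print('deck rim',len(q),rect(q[:,:2]))
q=C[m&(z>.03)&(z<.15)]; print('all',rect(q[:,:2]))
ye=(h[...,0]>20)&(h[...,0]<35)&(h[...,1]>120)&(h[...,2]>150)
mb=ye&box(im,175*k,290*k,290*k,385*k)
n,l,st,ce=cv2.connectedComponentsWithStats(mb.astype(np.uint8))
i=1+np.argmax(st[1:,4]); v,u=np.nonzero(l==i)
P=np.array([onplane(im,a,b,0)[:2] for a,b in zip(u,v)]); print('bay outer',st[i],rect(P))
print(np.round(cv2.boxPoints(cv2.minAreaRect(np.float32(P*1000)))))
rr=((h[...,0]<8)|(h[...,0]>172))&(h[...,1]>150)&box(im,170*k,290*k,205*k,370*k)
v,u=np.nonzero(rr); P=np.array([onplane(im,a,b,0)[:2] for a,b in zip(u,v)]); print('red',rect(P),np.round(P.mean(0),3))
for n,b in dict(tin=(345,285,395,330),spool=(190,365,240,405),dye=(200,262,240,300),awl=(495,245,545,280),wax=(500,338,537,368),blue=(552,265,580,290),maul=(430,190,480,245),pink=(560,310,665,400)).items():
    m=box(im,*[x*k for x in b]); q=C[m&(z>.008)&(z<.3)]; print(n,len(q),'zmax',round(np.percentile(q[:,2],98),3),rect(q[:,:2]),'lo',np.round(q[:,:2].min(0),3),'hi',np.round(q[:,:2].max(0),3))
save(im,'crop1.png',6,(375,200,470,280))
E
```

```text
bar 162 [0.125 0.132 0.138] (array([ 526.7, -396.9]), array([16.9, 85.5]), 87.2)
deck rim 550 (array([ 532. , -350.5]), array([115.4, 210. ]), 2.0)
all (array([ 538.6, -350.6]), array([205. , 123.3]), 88.3)
bay outer [149 242  76  59 954] (array([524.3, 378.2]), array([209.1, 154.9]), 74.9)
[[422. 297.]
 [572. 257.]
 [626. 459.]
 [477. 499.]]
red (array([556.1, 493.1]), array([ 22.8, 152.4]), 74.8) [0.556 0.493]
tin 362 zmax 0.051 (array([576.8,  28.5]), array([ 73.4, 116.7]), 4.9) lo [ 0.539 -0.028] hi [0.617 0.089]
spool 345 zmax 0.071 (array([394.9, 422. ]), array([78.1, 83.5]), 40.4) lo [0.368 0.369] hi [0.451 0.479]
dye 281 zmax 0.096 (array([664.1, 402.2]), array([92.6, 48.3]), 49.4) lo [0.624 0.376] hi [0.71  0.444]
awl 428 zmax 0.096 (array([ 661.1, -365.1]), array([ 74.6, 112.9]), 2.5) lo [ 0.622 -0.421] hi [ 0.698 -0.309]
wax 222 zmax 0.032 (array([ 422.9, -316.3]), array([36.2, 69.6]), 13.8) lo [ 0.402 -0.353] hi [ 0.448 -0.283]
blue 153 zmax 0.135 (array([ 586.8, -443.1]), array([ 31.6, 109.1]), 35.5) lo [ 0.556 -0.497] hi [ 0.618 -0.398]
maul 589 zmax 0.204 (array([ 780.7, -212.7]), array([ 93.5, 130.8]), 71.8) lo [ 0.721 -0.262] hi [ 0.857 -0.16 ]
pink 2218 zmax 0.135 (array([ 405.1, -561.5]), array([262.5, 217. ]), 84.3) lo [ 0.291 -0.701] hi [ 0.525 -0.424]
```

View pics/crop1.png

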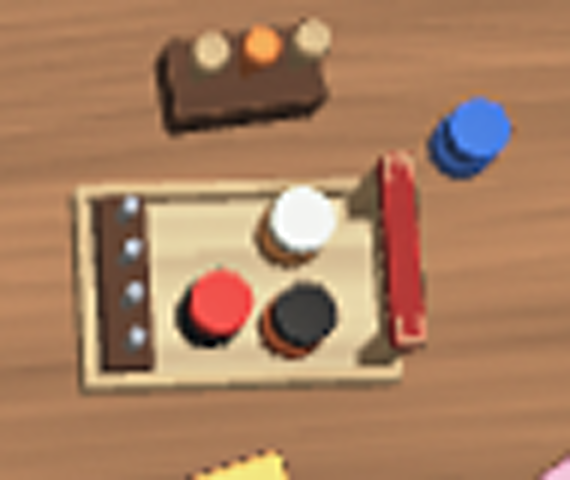

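The crop shows the plywood caddy with jars in it: bar at crop (402,250), nose edge from (78,188) to (85,388). The pink caddy is only at the crop's corner. Next I refine the caddy's pose by ray casting.

```bash
cat >> h.py <<'E'
def barline(im,m,cal=None):
    """red-bar pixels whose depth is near the bar top -> ray cast on z=.134; centre & heading (deg)"""
    p,r=barpose(im,m); r=r&(cloud(im)[...,2]>.127)
    v,u=np.nonzero(r); P=np.array([onplane(im,a,b,.134)[:2] for a,b in zip(u,v)])
    c,s,a=rect(P); w=np.linalg.svd(P-P.mean(0))[2][0]
    hd=np.array([-w[1],w[0]]); hd=hd if hd[1]>0 else -hd
    return c,s,np.degrees(np.arctan2(hd[1],hd[0])),P.mean(0)
E
python3 - <<'E'
from h import *
im=shot('top'); k=.8
f=lambda a,b,z:onplane(im,a/6+375-.4,b/6+200-.4,z)[:2]*1000
nl,nr=f(85,388,.058),f(78,188,.058); tr=f(402,378,.058)
print('nose L/R',nl,nr,'tail-left',tr,'width',np.linalg.norm(nl-nr),'len',np.linalg.norm(nl-tr))
d=nl-tr; e=nr-nl; print('head by side',np.degrees(np.arctan2(d[1],d[0])),'by nose',np.degrees(np.arctan2(e[1],e[0]))+90)
print('bar ends',f(396,155,.134),f(410,345,.134)); print('barline',barline(im,box(im,535*k,275*k,565*k,335*k)))
print('nose mid',(nl+nr)/2)
for n,(a,b,z) in dict(tin=(369,306,.045),spool=(211,384,.066),dye=(213,276,.095)).items(): print(n,onplane(im,a*k,b*k,z)*1000)
s=shot('scene'); h=cv2.cvtColor(s['color'],cv2.COLOR_RGB2HSV)
p,r=barpose(s,box(s,235*k,305*k,275*k,360*k)); print('scene bar',len(p),rect(p[:,:2]),np.percentile(p[:,2],[5,95]))
ye=((h[...,0]>20)&(h[...,0]<35)&(h[...,1]>120)&(h[...,2]>150)&box(s,485*k,240*k,600*k,300*k)).astype(np.uint8)
n,l,st,ce=cv2.connectedComponentsWithStats(ye); v,u=np.nonzero(l==1+np.argmax(st[1:,4]))
print('scene bay',rect(np.array([onplane(s,a,b,0)[:2] for a,b in zip(u,v)])))
E
```

```text
nose L/R [ 482.83731359 -246.53678031] [ 585.86253787 -254.18325219] tail-left [ 474.45830534 -406.44870748] width 103.30859291474079 len 160.13129684251857
head by side 87.00057911402779 by nose 85.75532331343292
bar ends [ 572.89948882 -399.3469566 ] [ 479.3871433  -393.90420251]
barline (array([ 524.2, -395.8]), array([16.3, 88.7]), np.float64(86.43615264419176), array([ 0.52522854, -0.39591312]))
nose mid [ 534.34992573 -250.36001625]
tin [569.06066743  31.74673295  45.        ]
spool [408.88794258 415.64077409  66.        ]
dye [663.58406655 396.91309614  95.        ]
scene bar 134 (array([ 537. , -397.9]), array([16.8, 85. ]), 87.9) [0.12300636 0.13585893]
scene bay (array([524.5, 380. ]), array([214.7, 165.4]), 74.5)
```

Request:
servo_tool --pt "3.5 -1.3 0" --pt "7 -2.5 0" --pt "10.5 -3.8 0" --pt "14 -5.1 0" --pt "17.5 -6.4 0" --pt "21 -7.6 0" --pt "24.5 -8.9 0" --pt "28 -10.2 0" --pt "31.5 -11.4 0" --pt "35 -12.7 0" --pt "38.2 -13.9 0" --pt "38.2 -13.9 0" --spin '[2,4,6,8,10,12,14,16,18,20,20.9,20.9]' --grip '[0,0,0,0,0,0,0,0,0,0,0,0]' --newtons 25

```text
time: 1.25
tool_pos: [0.5285, -0.3936, 0.2293]
eef_rot: [[0.998, -0.058, 0.001], [-0.058, -0.998, 0.001], [0.001, -0.001, -1.0]]
force: [-0.7, 0.1, 0.3]
width: 1.0
grasp_force: 0.0
```

Request:
servo_tool --pt "0 0 1.5" --pt "0 0 3" --pt "0 0 4.5" --pt "0 0 6" --pt "0 0 6" --pt "0 0 6" --spin '[0,0,0,0,0,0]' --grip '[0,0,0,0,0,0]'

```text
time: 1.75
tool_pos: [0.5239, -0.3974, 0.1682]
eef_rot: [[0.998, -0.062, -0.002], [-0.062, -0.998, 0.001], [-0.002, -0.001, -1.0]]
force: [-0.4, -0.1, 0.7]
width: 0.999
grasp_force: 0.0
```

```bash
python3 - <<'E'
from h import *
im=shot('scene'); k=.8; save(im,'hover.png',5,(165,180,295,300))
s=arm.state(); print(np.round(s['tool_pos'],4),np.round(s['eef_rot'],3).tolist())
p,r=barpose(im,box(im,235*k,305*k,290*k,360*k)); print('scene bar',len(p),rect(p[:,:2]))
E
```

```text
[ 0.5244 -0.3976  0.1695] [[0.998, -0.062, -0.0], [-0.062, -0.998, 0.0], [-0.0, -0.0, -1.0]]
scene bar 136 (array([ 537.4, -397.9]), array([16.2, 83.2]), 87.7)
```

View pics/hover.png

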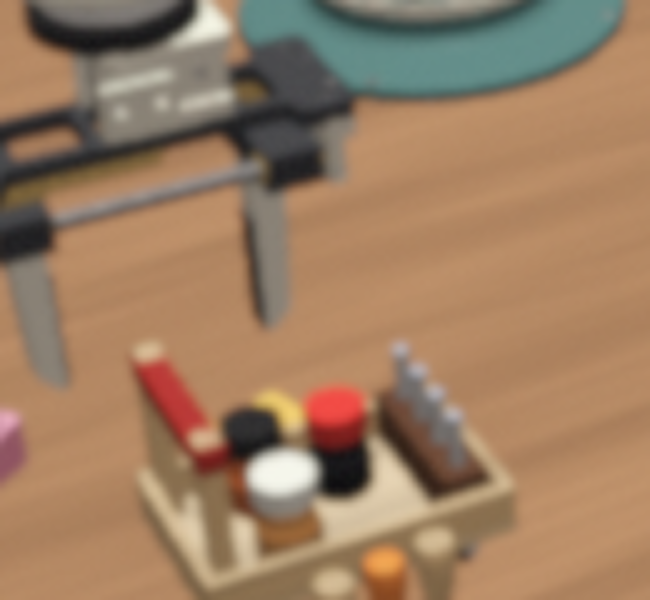

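The hover crop shows finger tips at about (50,380) and (272,320), and the bar's wooden end caps at (148,350) and (205,438). The tool looks some mm off along the bar, so I check both views by casting rays.

```bash
python3 - <<'E'
from h import *
im=shot('scene'); t=shot('top')
f=lambda a,b,z:np.round(onplane(im,a/5+165-.4,b/5+180-.4,z)*1000,1)
print('caps',f(148,350,.134),f(205,438,.134)); print('tips',f(50,385,.1585),f(272,323,.1585))
print('nose corners',f(512,490,.058)); print('tin?',)
def proj(im,p):
    P=np.array(im['pose']); c=P[:3,:3].T@(np.array(p)-P[:3,3]); return im['fx']*c[0]/-c[2]+im['cx'], im['fy']*-c[1]/-c[2]+im['cy']
k=.8
for n,p in dict(capR=(.573,-.399,.134),capL=(.479,-.394,.134),noseR=(.586,-.254,.058),tcp=(.5244,-.3976,.1585)).items():
    u,v=proj(im,p); print(n,(u-165)*5,(v-180)*5, 'top',proj(t,p))
# bright/wood residual: table-plane depth consistency
for n,i in(('scene',im),('top',t)):
    C=cloud(i); m=(abs(C[...,2])<.02)&(C[...,0]>.3)&(C[...,0]<.9)&(abs(C[...,1])<.6); print(n,np.median(C[m][:,2]), np.polyfit(C[m][:,0],C[m][:,2],1))
save(t,'top2.png',6,(375,200,470,280))
E
```

```text
caps [ 487.1 -392.7  134. ] [ 569.1 -398.2  134. ]
tips [ 525.1 -452.4  158.5] [ 532.8 -345.9  158.5]
nose corners [ 590.9 -253.9   58. ]
tin?
capR 204.87129508295965 440.79030258973205 top (np.float64(440.477503306161), np.float64(225.40962411139918))
capL 137.09676555555575 340.83385104804705 top (np.float64(442.98391040485546), np.float64(257.2294394408377))
noseR 505.0433308344762 483.0605569559151 top (np.float64(387.5357269206473), np.float64(230.8946383881733))
tcp 160.28932305631798 345.8047127998584 top (np.float64(444.09596681909915), np.float64(240.00865255092887))
scene -6.801390010596764e-05 [ 0.00540106 -0.0028207 ]
top -0.0006518865133932072 [ 0.00251318 -0.00194588]
```

View pics/top2.png

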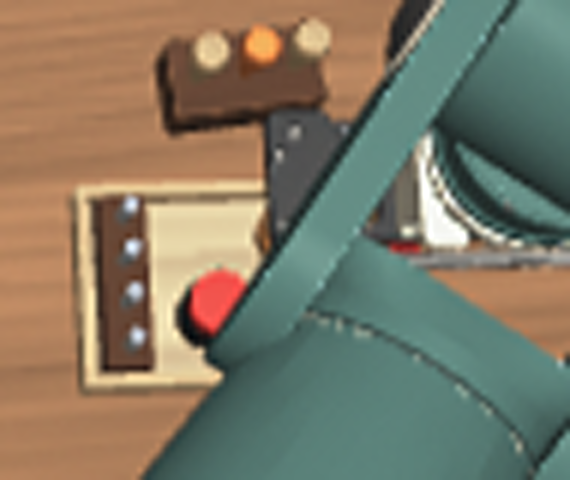

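The top view shows the caddy unmoved, with its nose edge still at crop (80,288). Both views put the bar centre at about (526,-397) mm, so the tool is aligned. I descend and grip.

Request:
servo_tool --pt "0.1 0 1.5" --pt "0.1 0 3" --pt "0.1 0 4.5" --pt "0.1 0 5.2" --pt "0.1 0 5.2" --pt "0.1 0 5.2" --pt "0.1 0 5.2" --pt "0.1 0 5.2" --pt "0.1 0 5.2" --pt "0.1 0 5.2" --pt "0.1 0 5.2" --pt "0.1 0 5.2" --spin '[0,0,0,0,0,0,0,0,0,0,0,0]' --grip '[0,0,0,0,100,160,190,200,210,220,235,255]' --newtons 25

```text
time: 2.9
tool_pos: [0.5259, -0.3973, 0.1178]
eef_rot: [[0.998, -0.061, 0.0], [-0.061, -0.998, -0.0], [0.0, 0.0, -1.0]]
force: [-0.1, -0.0, -0.5]
width: 0.474
grasp_force: 0.0
```

Request:
servo_tool --pt "0 0 0" --pt "0 0 0" --pt "0 0 0" --pt "0 0 0" --spin '[0,0,0,0]' --grip '[255,255,255,255]'

```text
time: 3.23
tool_pos: [0.5258, -0.3972, 0.1176]
eef_rot: [[0.998, -0.061, -0.0], [-0.061, -0.998, 0.0], [-0.0, -0.0, -1.0]]
force: [0.5, 3.6, -2.2]
width: 0.188
grasp_force: 1.8
```

Request:
servo_tool --pt "0 0 0" --pt "0 0 0" --pt "0 0 0" --pt "0 -0.2 0" --pt "0 -0.6 0" --pt "0 -1.1 0" --pt "0 -1.7 0" --pt "0 -2.3 0" --pt "0 -2.9 0" --pt "0 -3.5 0" --pt "0 -4.1 0" --pt "0 -4.7 0" --spin '[0,0,0,0,0,0,0,0,0,0,0,0]' --grip '[255,255,255,255,255,255,255,255,255,255,255,255]'

```text
time: 4.23
tool_pos: [0.5287, -0.3496, 0.1177]
eef_rot: [[0.998, -0.061, -0.0], [-0.061, -0.998, 0.0], [-0.0, -0.0, -1.0]]
force: [-0.7, -0.8, 0.1]
width: 0.171
grasp_force: 25.0
```

Request:
servo_tool --pt "0 -0.6 0" --pt "0 -1.2 0" --pt "0 -1.8 0" --pt "0 -2.4 0" --pt "0 -2.9 0" --pt "0 -3.3 0" --pt "0 -3.5 0" --pt "0 -3.5 0" --spin '[0,0,0,0,0,0,0,0]' --grip '[255,255,255,255,255,255,255,255]'

```text
time: 4.9
tool_pos: [0.5309, -0.3149, 0.1176]
eef_rot: [[0.998, -0.061, -0.0], [-0.061, -0.998, 0.0], [-0.0, -0.0, -1.0]]
force: [-1.3, 0.0, 0.7]
width: 0.168
grasp_force: 25.0
```

```bash
python3 - <<'E'
from h import *
t=shot('top'); s=shot('scene')
a=t['color'][190:290,330:455,::-1]; b=s['color'][210:310,190:315,::-1]
cv2.imwrite('pics/push1.png',np.vstack([cv2.resize(x,None,fx=3,fy=3,interpolation=cv2.INTER_CUBIC) for x in(a,b)]) if 0 else np.hstack([cv2.resize(x,(400,320),interpolation=cv2.INTER_CUBIC) for x in(a,b)]))
E
```

```text
(no output)
```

View pics/push1.png

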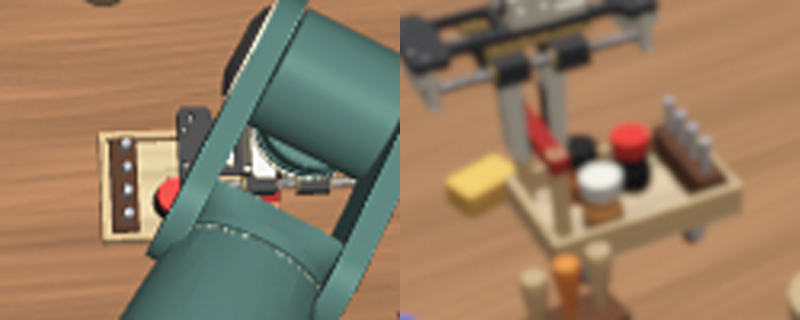

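The top panel shows the nose edge from (100,133) to (105,241). The scene panel shows jars upright, the bar gripped and the right castor at (695,235). Now I plan the path.

```bash
cat > plan.py <<'E'
from h import *
def caddy(nose=None):
    s=arm.state(); R=np.array(s['eef_rot']); hd=-R[:2,1]; th=np.arctan2(hd[1],hd[0]); p=np.array(s['tool_pos'][:2])
    return p,th,R
BAY=np.array([.5115,.3305]); TB=np.radians(74.7)
def path(o,th,peak,Rr,step,lead=0):
    """origin path: arc left to peak, straight, arc right to bay heading, straight in; step m"""
    e=lambda a:np.array([np.cos(a),np.sin(a)])
    pk=np.radians(peak); o=o+lead*e(th)
    T1=Rr*np.tan((pk-th)/2); T2=Rr*np.tan((pk-TB)/2); c=o+T1*e(th)
    t,s=np.linalg.solve(np.c_[e(pk),-e(TB)],BAY-c)
    segs=[(lead,0),(Rr*(pk-th),1/Rr),(t-T1-T2,0),(Rr*(pk-TB),-1/Rr),(-s-T2,0)]
    L=sum(a for a,_ in segs); print('segs mm',[round(a*1000) for a,_ in segs],'L',L)
    out=[];q=o-lead*e(th);a=th;ds=.0005
    for l,k in segs:
        for _ in range(int(round(l/ds))): a2=a+k*ds; q=q+ds*e((a+a2)/2); a=a2; out.append((*q,a))
    return np.array(out),ds
E
python3 - <<'E'
from plan import *
t=shot('top'); f=lambda a,b:onplane(t,330+a/3.2-.3,190+b/3.2-.3,.058)[:2]
nr,nl=f(100,133),f(105,241); print('nose',nl,nr,np.linalg.norm(nl-nr),(nl+nr)/2)
p,th,R=caddy(); e=np.array([np.cos(th),np.sin(th)]); print('th',np.degrees(th),'tcp',p,'nose from tcp',p+.148*e)
n=(nl+nr)/2-p; print('fwd',n@e,'left off',n@np.array([-e[1],e[0]]))
P,ds=path(p+.018*e,th,109,.25,.0,0); 
N=int(.0085/ds); K=P[N::N]
bar=np.c_[K[:,:2]-.018*np.c_[np.cos(K[:,2]),np.sin(K[:,2])],K[:,2]]
print(len(K)); np.save('bar.npy',bar); np.save('P.npy',P)
print(np.round(np.c_[bar[::8,:2]*1000,np.degrees(bar[::8,2])],1))
E
```

```text
nose [ 0.48724568 -0.1672072 ] [ 0.59169224 -0.17266301] 0.10458895569985165 [ 0.53946896 -0.1699351 ]
th 86.50214427450128 tcp [ 0.53081524 -0.31550067] nose from tcp [ 0.5398449  -0.16777638]
fwd 0.1458223598743067 left off 0.00024352695154722034
segs mm [0, 98, 184, 150, 218] L 0.6496014301406403
76
[[ 531.8 -306.5   88.6]
 [ 529.2 -238.6  104.1]
 [ 509.4 -173.6  109. ]
 [ 487.3 -109.3  109. ]
 [ 465.2  -45.   109. ]
 [ 447.1   20.5   93.6]
 [ 447.2   88.5   78. ]
 [ 463.7  154.4   74.7]
 [ 481.6  220.    74.7]
 [ 499.6  285.6   74.7]]
```

```bash
python3 - <<'E'
from plan import *
P=np.load('P.npy'); ds=.0005
inc=[2,4,6]+[8.2]*200; S=np.cumsum(inc)/1000
# clearance of deck rectangle to round things
def clr(o,r): 
    m=9
    for x,y,a in P[::10]:
        d=np.array(o)-[x,y]; fx=d@[np.cos(a),np.sin(a)]; fy=d@[-np.sin(a),np.cos(a)]
        m=min(m,np.hypot(max(-.03-fx,0,fx-.13),max(abs(fy)-.052,0))-r)
    return m
print('clear',{n:round(clr(o,r),3) for n,o,r in(('tin',(.569,.032),.032),('spool',(.409,.416),.028),('dye',(.664,.397),.024),('wax',(.423,-.316),.033),('awl',(.655,-.36),.045))})
p,th,R=caddy(); pc=p.copy(); tc=th
for c in range(6):
    tv=[];sp=[]; X=np.array([np.sin(tc),-np.cos(tc)]); Y=-np.array([np.cos(tc),np.sin(tc)])
    for i in range(12*c,12*c+12):
        x,y,a=P[min(int(S[i]/ds),len(P))-1]; b=np.array([x,y])-.018*np.array([np.cos(a),np.sin(a)])
        d=(b-pc)*100; tv.append([round(float(d@X)*20)/20,round(float(d@Y)*20)/20,0]); sp.append(round(float(-np.degrees(a-tc)),1))
    print(c,tv,sp)
    pc=pc+(tv[-1][0]*X+tv[-1][1]*Y)/100; tc=tc-np.radians(sp[-1]); print('   end',pc.round(4),np.degrees(tc).round(1))
E
```

```text
clear {'tin': np.float64(0.038), 'spool': np.float64(0.042), 'dye': np.float64(0.053), 'wax': np.float64(0.023), 'awl': np.float64(0.034)}
0 [[0.0, -0.2, 0], [0.05, -0.6, 0], [0.05, -1.2, 0], [0.05, -2.0, 0], [0.05, -2.8, 0], [0.0, -3.65, 0], [-0.1, -4.45, 0], [-0.2, -5.3, 0], [-0.3, -6.1, 0], [-0.45, -6.9, 0], [-0.65, -7.7, 0], [-0.85, -8.5, 0]] [-0.5, -1.4, -2.8, -4.6, -6.4, -8.4, -10.2, -12.1, -14.0, -15.8, -17.8, -19.6]
   end [ 0.5275 -0.2301] 106.1
1 [[0.05, -0.85, 0], [0.05, -1.65, 0], [0.0, -2.45, 0], [-0.05, -3.3, 0], [-0.1, -4.1, 0], [-0.1, -4.95, 0], [-0.15, -5.75, 0], [-0.2, -6.55, 0], [-0.25, -7.4, 0], [-0.3, -8.2, 0], [-0.35, -9.0, 0], [-0.35, -9.85, 0]] [-1.9, -2.9, -2.9, -2.9, -2.9, -2.9, -2.9, -2.9, -2.9, -2.9, -2.9, -2.9]
   end [ 0.4968 -0.1365] 109.0
2 [[0.0, -0.8, 0], [0.0, -1.65, 0], [0.0, -2.45, 0], [0.0, -3.25, 0], [0.0, -4.1, 0], [0.0, -4.9, 0], [0.0, -5.75, 0], [0.0, -6.55, 0], [0.0, -7.35, 0], [0.0, -8.2, 0], [0.0, -9.0, 0], [0.0, -9.85, 0]] [0.0, 0.0, 0.0, 0.0, 0.0, 0.0, 0.0, 0.0, 0.0, 0.0, 0.0, 0.2]
   end [ 0.4648 -0.0433] 108.8
3 [[-0.05, -0.8, 0], [-0.
[... 180 characters left out ...]
 0]] [1.8, 3.6, 5.6, 7.4, 9.4, 11.2, 13.0, 15.0, 16.8, 18.7, 20.6, 22.4]
   end [0.445  0.0519] 86.4
4 [[-0.05, -0.85, 0], [-0.1, -1.65, 0], [-0.1, -2.5, 0], [-0.05, -3.3, 0], [0.0, -4.1, 0], [0.1, -4.95, 0], [0.25, -5.75, 0], [0.45, -6.6, 0], [0.6, -7.35, 0], [0.75, -8.15, 0], [0.95, -9.0, 0], [1.1, -9.75, 0]] [2.0, 3.8, 5.7, 7.6, 9.4, 11.4, 11.7, 11.7, 11.7, 11.7, 11.7, 11.7]
   end [0.4621 0.1485] 74.7
5 [[0.0, -0.85, 0], [0.0, -1.65, 0], [0.0, -2.45, 0], [0.0, -3.3, 0], [0.0, -4.1, 0], [0.0, -4.95, 0], [0.0, -5.75, 0], [0.0, -6.55, 0], [0.0, -7.4, 0], [0.0, -8.2, 0], [0.0, -9.05, 0], [0.0, -9.85, 0]] [0.0, 0.0, 0.0, 0.0, 0.0, 0.0, 0.0, 0.0, 0.0, 0.0, 0.0, 0.0]
   end [0.4881 0.2435] 74.7
```

Request:
servo_tool --pt "0.0 -0.2 0" --pt "0.05 -0.6 0" --pt "0.05 -1.2 0" --pt "0.05 -2.0 0" --pt "0.05 -2.8 0" --pt "0.0 -3.65 0" --pt "-0.1 -4.45 0" --pt "-0.2 -5.3 0" --pt "-0.3 -6.1 0" --pt "-0.45 -6.9 0" --pt "-0.65 -7.7 0" --pt "-0.85 -8.5 0" --spin '[-0.5,-1.4,-2.8,-4.6,-6.4,-8.4,-10.2,-12.1,-14.0,-15.8,-17.8,-19.6]' --grip '[255,255,255,255,255,255,255,255,255,255,255,255]'

```text
time: 6.05
tool_pos: [0.5274, -0.2292, 0.1177]
eef_rot: [[0.96, 0.281, 0.0], [0.281, -0.96, 0.0], [0.0, -0.0, -1.0]]
force: [0.8, -1.1, 0.5]
width: 0.172
grasp_force: 25.0
```

Request:
servo_tool --pt "0.05 -0.85 0" --pt "0.05 -1.65 0" --pt "0.0 -2.45 0" --pt "-0.05 -3.3 0" --pt "-0.1 -4.1 0" --pt "-0.1 -4.95 0" --pt "-0.15 -5.75 0" --pt "-0.2 -6.55 0" --pt "-0.25 -7.4 0" --pt "-0.3 -8.2 0" --pt "-0.35 -9.0 0" --pt "-0.35 -9.85 0" --spin '[-1.9,-2.9,-2.9,-2.9,-2.9,-2.9,-2.9,-2.9,-2.9,-2.9,-2.9,-2.9]' --grip '[255,255,255,255,255,255,255,255,255,255,255,255]'

```text
time: 7.05
tool_pos: [0.4965, -0.1357, 0.1177]
eef_rot: [[0.946, 0.326, -0.0], [0.326, -0.946, -0.0], [-0.0, 0.0, -1.0]]
force: [-0.7, -2.2, 1.5]
width: 0.172
grasp_force: 25.0
```

```bash
python3 - <<'E'
from plan import *
p,th,R=caddy(); s=arm.state(); print(p,np.degrees(th),s['force'],s['width'],s['joint_positions'])
t=shot('top'); s=shot('scene')
a=t['color'][170:330,240:440,::-1]; b=s['color'][190:350,190:390,::-1]
cv2.imwrite('pics/mid.png',np.hstack([cv2.resize(x,(400,320),interpolation=cv2.INTER_CUBIC) for x in(a,b)]))
E
```

```text
[ 0.49650233 -0.13571006] 108.99753202585983 [-0.70575049 -2.15836227  1.53813001] 0.17203443321171008 [-3.16315835e-01 -1.85857218e-01  1.91862772e+00 -1.09754819e-04
  1.40889552e+00  9.22928707e-01]
```

View pics/mid.png

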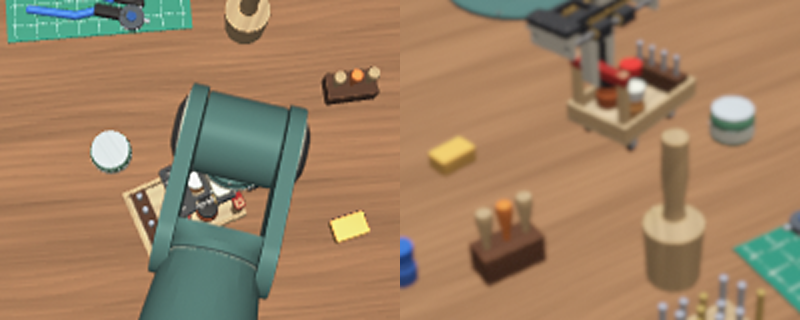

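The top panel shows the caddy on the planned heading, with its nose at (140,220) and clear of the tin at (110,150). In the scene panel the jars are upright. I continue.

Request:
servo_tool --pt "0.0 -0.8 0" --pt "0.0 -1.65 0" --pt "0.0 -2.45 0" --pt "0.0 -3.25 0" --pt "0.0 -4.1 0" --pt "0.0 -4.9 0" --pt "0.0 -5.75 0" --pt "0.0 -6.55 0" --pt "0.0 -7.35 0" --pt "0.0 -8.2 0" --pt "0.0 -9.0 0" --pt "0.0 -9.85 0" --spin '[0,0,0,0,0,0,0,0,0,0,0,0.2]' --grip '[255,255,255,255,255,255,255,255,255,255,255,255]'

```text
time: 8.15
tool_pos: [0.4645, -0.0425, 0.1176]
eef_rot: [[0.947, 0.322, -0.0], [0.322, -0.947, -0.0], [-0.0, 0.0, -1.0]]
force: [-0.7, -0.6, 0.7]
width: 0.169
grasp_force: 25.0
```

Request:
servo_tool --pt "-0.05 -0.8 0" --pt "-0.1 -1.6 0" --pt "-0.05 -2.45 0" --pt "-0.05 -3.25 0" --pt "0.0 -4.1 0" --pt "0.1 -4.9 0" --pt "0.2 -5.7 0" --pt "0.35 -6.5 0" --pt "0.55 -7.3 0" --pt "0.75 -8.15 0" --pt "0.95 -8.9 0" --pt "1.2 -9.65 0" --spin '[1.8,3.6,5.6,7.4,9.4,11.2,13.0,15.0,16.8,18.7,20.6,22.4]' --grip '[255,255,255,255,255,255,255,255,255,255,255,255]'

```text
time: 9.15
tool_pos: [0.4446, 0.0528, 0.1177]
eef_rot: [[0.998, -0.064, -0.0], [-0.064, -0.998, 0.0], [-0.0, -0.0, -1.0]]
force: [-1.9, -0.6, 0.2]
width: 0.172
grasp_force: 25.0
```

Request:
servo_tool --pt "-0.05 -0.85 0" --pt "-0.1 -1.65 0" --pt "-0.1 -2.5 0" --pt "-0.05 -3.3 0" --pt "0.0 -4.1 0" --pt "0.1 -4.95 0" --pt "0.25 -5.75 0" --pt "0.45 -6.6 0" --pt "0.6 -7.35 0" --pt "0.75 -8.15 0" --pt "0.95 -9.0 0" --pt "1.1 -9.75 0" --spin '[2.0,3.8,5.7,7.6,9.4,11.4,11.7,11.7,11.7,11.7,11.7,11.7]' --grip '[255,255,255,255,255,255,255,255,255,255,255,255]'

```text
time: 10.15
tool_pos: [0.4623, 0.1495, 0.1176]
eef_rot: [[0.965, -0.263, -0.0], [-0.263, -0.965, 0.0], [-0.0, -0.0, -1.0]]
force: [-1.4, -1.1, 0.9]
width: 0.17
grasp_force: 25.0
```

```bash
python3 - <<'E'
from plan import *
p,th,R=caddy(); e=np.array([np.cos(th),np.sin(th)]); l=np.array([-e[1],e[0]]); print(p,np.degrees(th),'nose pred',p+.148*e)
print('to go: fwd',(BAY-.018*e-p)@e,'left',(BAY-.018*e-p)@l)
t=shot('top'); s=shot('scene'); save(t,'fin.png',5,(140,195,300,310))
# rim by depth in the front part
C=cloud(t); d=C[...,:2]-p; f=d@e; w=d@l; m=(f>.05)&(f<.17)&(abs(w)<.08)&(C[...,2]>.048)&(C[...,2]<.068)
print('rim depth',np.percentile(f[m],99),np.percentile(w[m],[1,99]))
E
```

```text
[0.46233838 0.14946173] 74.7259796132662 nose pred [0.50132685 0.29223392]
to go: fwd 0.16959437411703462 left 0.00026685008388967896
rim depth 0.14660571893214674 [0.03702601 0.04935579]
```

View pics/fin.png

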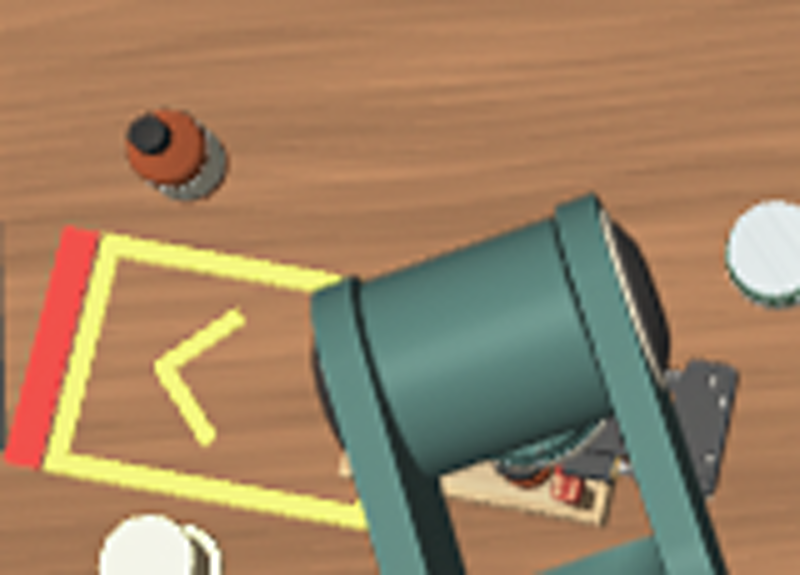

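Here the bay is clear (head tape at (80,350), spool at (150,555)) and the caddy is under the arm, heading along the bay axis. I run it straight in.

Request:
servo_tool --pt "0 -0.85 0" --pt "0 -1.65 0" --pt "0 -2.45 0" --pt "0 -3.3 0" --pt "0 -4.1 0" --pt "0 -4.95 0" --pt "0 -5.75 0" --pt "0 -6.55 0" --pt "0 -7.4 0" --pt "0 -8.2 0" --pt "0 -9.0 0" --pt "0 -9.8 0" --spin '[0,0,0,0,0,0,0,0,0,0,0,0]' --grip '[255,255,255,255,255,255,255,255,255,255,255,255]'

```text
time: 11.25
tool_pos: [0.4881, 0.2439, 0.1176]
eef_rot: [[0.965, -0.264, -0.0], [-0.264, -0.965, 0.0], [-0.0, 0.0, -1.0]]
force: [-1.9, -0.5, 1.3]
width: 0.17
grasp_force: 25.0
```

Request:
servo_tool --pt "0 -0.8 0" --pt "0 -1.6 0" --pt "0 -2.4 0" --pt "0 -3.2 0" --pt "0 -4.0 0" --pt "0 -4.8 0" --pt "0 -5.4 0" --pt "0 -5.9 0" --pt "0 -6.3 0" --pt "0 -6.6 0" --pt "0 -6.7 0" --pt "0 -6.7 0" --spin '[0,0,0,0,0,0,0,0,0,0,0,0]' --grip '[255,255,255,255,255,255,255,255,255,255,255,255]'

```text
time: 12.25
tool_pos: [0.5057, 0.3079, 0.1176]
eef_rot: [[0.965, -0.264, -0.0], [-0.264, -0.965, 0.0], [-0.0, -0.0, -1.0]]
force: [-1.0, 1.1, 1.0]
width: 0.17
grasp_force: 25.0
```

```bash
python3 - <<'E'
from plan import *
p,th,R=caddy(); e=np.array([np.cos(th),np.sin(th)]); l=np.array([-e[1],e[0]]); print(p,np.degrees(th))
print('to go: fwd',(BAY-.018*e-p)@e,'left',(BAY-.018*e-p)@l, arm.state()['joint_positions'])
t=shot('top'); s=shot('scene')
a=t['color'][195:310,130:250,::-1]; b=s['color'][160:275,370:490,::-1]
cv2.imwrite('pics/bay.png',np.hstack([cv2.resize(x,(400,383),interpolation=cv2.INTER_CUBIC) for x in(a,b)]))
E
```

```text
[0.50566076 0.30789661] 74.71190160349727
to go: fwd 0.00534315743955923 left 0.0003272951450009763 [ 5.03781697e-01 -1.11836573e-02  1.75724255e+00  1.44393971e-04
  1.39549823e+00  2.34138049e+00]
```

View pics/bay.png

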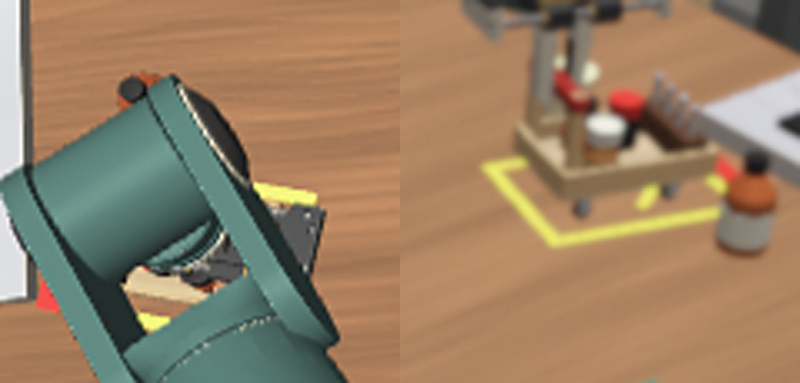

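The scene panel shows the caddy inside the outline with the tail tape visible behind it, jars upright. It needs 5 mm more, then I release it and lift.

Request:
servo_tool --pt "0 -0.2 0" --pt "0 -0.4 0" --pt "0 -0.5 0" --pt "0 -0.5 0" --pt "0 -0.5 0" --pt "0 -0.5 0" --pt "0 -0.5 0" --pt "0 -0.5 0" --pt "0 -0.5 0" --pt "0 -0.5 0" --pt "0 -0.5 0" --pt "0 -0.5 0" --spin '[0,0,0,0,0,0,0,0,0,0,0,0]' --grip '[255,255,255,255,255,255,230,200,160,110,60,0]'

```text
time: 13.35
tool_pos: [0.507, 0.3125, 0.1177]
eef_rot: [[0.965, -0.264, 0.0], [-0.264, -0.965, 0.0], [0.0, -0.0, -1.0]]
force: [-0.4, -0.0, 0.1]
width: 0.453
grasp_force: 0.0
```

Request:
servo_tool --pt "0 0 0" --pt "0 0 0" --pt "0 0 0" --pt "0 0 0" --pt "0 0 0" --pt "0 0 0" --pt "0 0 -2" --pt "0 0 -4" --pt "0 0 -6" --pt "0 0 -8" --pt "0 0 -10" --pt "0 0 -12" --spin '[0,0,0,0,0,0,0,0,0,0,0,0]' --grip '[0,0,0,0,0,0,0,0,0,0,0,0]'

```text
time: 14.35
tool_pos: [0.5068, 0.3125, 0.2387]
eef_rot: [[0.965, -0.264, 0.0], [-0.264, -0.965, 0.0], [0.0, -0.0, -1.0]]
force: [0.2, -0.4, 0.3]
width: 1.0
grasp_force: 0.0
```

Request:
servo_tool --pt "0 3 -3" --pt "0 6.5 -5" --pt "0 10 -5" --pt "0 13.5 -5" --pt "0 17 -5" --pt "0 20.5 -5" --pt "0 24 -5" --pt "0 27 -5" --pt "0 30 -5" --pt "0 33 -5" --pt "0 35 -5" --pt "0 35 -5" --spin '[0,0,0,0,0,0,0,0,0,0,0,0]' --grip '[0,0,0,0,0,0,0,0,0,0,0,0]'

```text
time: 15.35
tool_pos: [0.4138, -0.0276, 0.288]
eef_rot: [[0.964, -0.267, 0.001], [-0.267, -0.964, -0.001], [0.001, 0.001, -1.0]]
force: [-0.5, -0.0, 0.4]
width: 1.001
grasp_force: 0.0
```

```bash
python3 - <<'E'
from plan import *
t=shot('top'); s=shot('scene'); print(arm.state()['time'])
a=t['color'][195:310,130:250,::-1]; b=s['color'][160:275,370:490,::-1]
cv2.imwrite('pics/bay2.png',np.hstack([cv2.resize(x,(400,383),interpolation=cv2.INTER_CUBIC) for x in(a,b)]))
e=np.array([np.cos(TB),np.sin(TB)]); l=np.array([-e[1],e[0]])
C=cloud(t); d=C[...,:2]-BAY; f=d@e; w=d@l; m=(f>-.06)&(f<.16)&(abs(w)<.07)&(C[...,2]>.05)&(C[...,2]<.064)
print('rim fwd',np.percentile(f[m],[1,99]),'left',np.percentile(w[m],[1,99]))
h=cv2.cvtColor(t['color'],cv2.COLOR_RGB2HSV); mb=(f>-.1)&(f<.1)&(abs(w)<.1)
try: c,sz,hd,mm=barline(t,mb); q=np.array(c)/1000-BAY; print('bar',sz,hd,'fwd',q@e,'left',q@l)
except Exception as x: print(x)
E
```

```text
15.45
rim fwd [-0.03269726  0.12831886] left [-0.05488872  0.04882186]
bar [16.7 87.2] 74.47170532925301 fwd -0.02187353174111832 left -0.00038549859959383006
```

View pics/bay2.png

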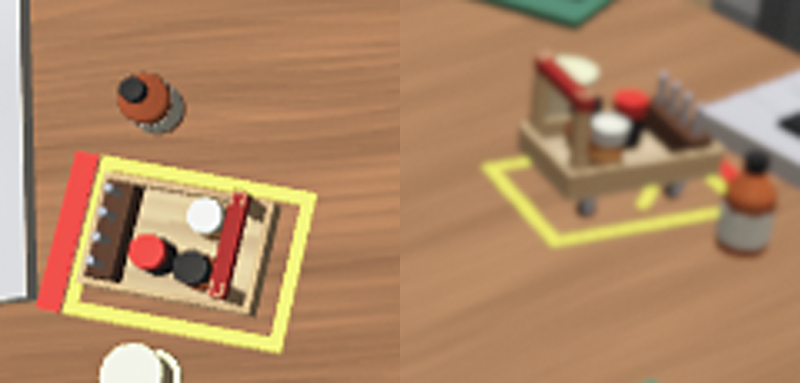

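The caddy stands inside the outline, about 2 mm short of nominal. Its three jars are upright, the spool and dye bottle have not moved, and the gripper is clear.

```bash
python3 -c "
from rig import arm
print(arm.finish_job())"
```

```text
the job is handed in; nothing more can be done
None
```

The caddy is parked in the bay, about 2 mm short of nominal and within 3 mm sideways (12 mm allowed), with its jars upright, the gripper clear and nothing else seen moved; I did not measure the castor angles, but it ended on about 22 cm of straight pushing; the job was handed in at about 15.5 s.

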